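# Park the drill-bit rack behind the chute's gate

### The job

Press the wooden treadle slat beside the chute with one fingertip to swing the gate up, and keep it held up while the other finger pushes the drill-bit rack by its rear board along the chute, under the gate, until the rack meets the end stop. Then let go of the treadle so that the gate closes behind the drill bits. Push only: do not lift the rack, do not let it touch the gate, and leave everything else on the bench where it stands.

Things in the scene. Friction and masses are not known exactly. Their poses are not given: they have to be found in the camera images.
- chute: Plywood chute fixed to the bench, mm: origin on the bench top under the lane's centre line; x = direction of travel, y = across, away from the treadle, z up. Lane floor 6 above the bench. Side walls: inner faces at y = -37 and +37, 8 thick, tops 25 above the bench. Open entry end at x = -235, gate at x = +90, end stop at x = +200.
- stop_face (a point): Middle of the face of the upright end stop (44 high) that closes the chute; chute x = +200.
- shaft_mid (a point): Middle of the gate's steel hinge shaft, 10 dia, along the top of the wall at chute y = -43, axis 32 above the bench, between bearing blocks (12 x 14, 40 high) at chute x = -229 and +108. Between x = -215 and +55 nothing but shaft, treadle and rack rises above the walls, so two fingers can straddle shaft and wall.
- rack: Loose wooden drill-bit rack, about 0.4 kg, in the chute. Origin under the centre of its block, x axis the way it travels. Block 80 long (front at x = +40) x 64 wide, 36 high with its stubby steel bits. A stem 20 wide, 10 high runs back to an upright push board. At the start its front is 25 to 75 before the gate; against the end stop its origin is at chute x = +160.
- push_face (a point): Centre of the rear face of the rack's upright push board (10 thick, 60 wide, 45 high): the face to push, 140 behind the rack's origin and 22 above the lane floor. With the rack at the end stop it is at chute x = +20, still short of the gate, and the low stem lies under the shut leaf.
- gate (a joint): Hinge of the gate about the shaft, rad: 0 = shut (rest), 1.047 = fully up (stop). Sprung shut: about 2 to 5 N straight down on the treadle holds it up. From about 0.75 up the leaf clears the rack; it closes by itself when the treadle is let go.
- leaf_edge (a point): Aluminium gate leaf, 8 thick (x) x 46 x 40 high, hanging from a steel boom across the lane at x = +90 in the chute's frame. This point: centre of its lower edge; shut, it is 22 above the bench and 10 from the lane's centre line on the far side from the treadle. It swings up about the shaft, towards the treadle side, when the treadle goes down. The rack cannot push it open.
- treadle_mid (a point): Centre of the treadle: wooden slat 28 wide, 8 thick, 301 long, along the chute outside the wall with the shaft, on arms from the shaft at chute x = -225 and +68. Centre at chute x = -78, y = -78, 52 above the bench when shut (outer edge tilted up 30 deg); pressed down: level at y = -83, 32 high, then fully down at y = -78, 12 high (tilted down 30 deg). A fingertip may slide along its top.
- glue_tin: small round tin with a paper label, 48 dia x 52, standing beside the chute, on the side away from the treadle; bystander, leave alone. Origin: centre of its underside.
- offcut: loose wooden block 60 x 30 x 30, lying beside the chute, on the side away from the treadle; bystander, leave alone. Origin: centre of its underside.
- spool: wooden thread spool 40 dia x 42, standing beside the chute's end bay, on the treadle side; bystander, leave alone. Origin: centre of its underside.
- oil_bottle: green glass bottle 64 dia x 190, beyond the chute; bystander, leave alone. Origin: centre of its underside.
- wax_jar: low amber jar 60 dia x 60, beyond the chute; bystander, leave alone. Origin: centre of its underside.
- hammer: hammer lying to the robot's right, past the entry end of the chute; bystander, leave alone. Origin: mid-length.
- screwdriver: screwdriver lying to the robot's left; bystander, leave alone. Origin: mid-length.
- mug: blue mug 76 dia x 90 to the robot's right; bystander, leave alone. Origin: centre of its underside.

How it is judged:
By the outcome, as a careful person would: the job done as asked, in the order asked, and still so for the second after the job is handed in, with the robot touching nothing.
It also fails if it takes over 40 s, if anything falls off the work surface, if the arm or the gripper's body presses on something with over 40 N, if the wrist force passes 120 N, or if a joint passes its speed limit or range.

### The arm

A 6-joint arm with a two-finger parallel gripper is mounted at the origin on the work surface. World frame = base frame: x ahead of the robot, y to its left, z up, the work surface at z = 0. Lengths are in m, angles in rad, forces in N, time in s.
With the tool pointing down it reaches from about 0.275 to 0.825 m from the base axis. Payload 4.9 kg.
Tool frame: the origin (TCP) lies midway between the tips of the shut fingers; the grasp point (between the pads) lies 19 mm behind it (grip_point_offset is the distance from the TCP to the grasp point, in m); z points along the fingers, x is the direction in which the jaws open and shut, and the axes are right-handed (so a half turn about z gives the same grasp; the last joint's range is limited). The gripper opens to 85 mm and grips with 20 to 120 N. Pads are 22 mm wide; open, the fingers measure 114 mm over their backs; the gripper's body (76 mm by 85 mm) begins 54 mm behind the grasp point. The pads swing forward as they close: fully open they stand 13 mm farther back than shut.
Start: joints at [1.145, 0.326, -0.193, 1.052, 0, 1.437], TCP at [0.158, 0.527, 0.231] pointing down, gripper open.
Joint ranges: [-2.65, 2.65], [-0.97, 1.79], [-1.3, 1.35], [-1.93, 2.1], [-1.47, 1.37], [-3.14, 3.14]. Speed limits (rad/s): [2.57, 2.57, 3.14, 3.14, 3.14, 3.14].

### API

Orientations are given as a rotation vector (axis times angle).
In Python, from cell import * gives the robot as it stands. Calls block until the motion is done:
- movep(position, orientation): joint-space move of the TCP to a pose.
- move_l(position, velocity=0.15, rot=None, until_force=None): straight line of the TCP; rot=None keeps the orientation; velocity is the mean speed in m/s. With until_force (N) it stops when the force on the tool has changed by that much, and returns True; else False.
- set_joints(angles): joint-space move.
- let_go() and grab(newtons=None): open the fingers fully, or close them until they stop; newtons is the grip in N (None keeps the last).
- sleep(seconds).
- ik(position, orientation): joint angles nearest the present ones, or None.
- get_state(): the state.
- grab_frame(name): name is "scene" or "top" or "wrist"; returns a dict with "img" (384x512x3 uint8, red, green, blue), "fx", "fy", "cx", "cy" (pixels), "cam_to_world" (4x4, takes a point from camera to world coordinates); the wrist camera has in their place "T_tool_cam" (4x4, takes a point from camera to tool coordinates, whose origin is the TCP and whose axes are the tool frame's). Camera axes: x right, y down, z forward; pixel columns grow to the right and rows downward; lengths in m; the calibration is good to about 2 mm. The wrist camera is an equidistant fisheye: a pixel r from the principal point sees the ray r / f radians off the axis. A picture is of the moment at which its call begins: read the wrist's pose just before it. There is no depth.
A pose or a line that the arm cannot do raises MotionError and nothing moves.
- sign_off(): hands the job in, once; it reports no verdict.
Trained networks look in the newest picture that a camera, given by its name, has taken for a name from the list of things; names that differ only in an ending like _2 or _b are one class to them, and where a whole thing is asked for, a point or a joint stands for the part that bears it (a point fixed in the world has none). Each returns a list of dicts, best first, with "score" (0 to 1); they miss things now and then, are a little off and sometimes report something else, mostly with a low value. They report only what shows in the picture. A call takes as long as a camera call.
- spot_in(camera, name): "centre" ([column, row] in pixels, amid what is visible of it).
- silhouettes(camera, name): "mask" (384x512 bool, what is visible of it) and "centre" ([column, row] in pixels, amid what is visible of it).
- tip_of(camera, name): "centre" ([column, row] in pixels: a listed point, or the origin of a listed thing).
The state is a dict: "clock": time; "q": joint angles; "joint_velocities": joint speeds; "tau": joint torques, N m; "position": TCP position; "eef_rot": TCP orientation; "contact_force": force on the tool from outside, world axes, zero at the start; "wrist_torque": the same for the moment, N m; "finger_gap": opening from 0.0 (shut) to 1.0 (fully open).
Only numpy, scipy, OpenCV 4.12 (cv2) and the standard library are available. Lean on these libraries where they do the work, as an engineer would, in place of code of your own. Each camera call takes 0.05 s, during which the arm holds its last target.

## Working session

There is one attempt and no reset: what is moved stays moved. The work goes in short steps, each a Python script; the robot and the scene stay as the last script left them, time stands still between calls to the robot, and variables do not carry over. Pictures are saved under pics/ and viewed, and the job is handed in when it is done.

```bash
ls; mkdir -p pics; python3 - <<'E'
from cell import *
import cv2
s=get_state();print(s)
for c in ["scene","top","wrist"]:
    f=grab_frame(c); cv2.imwrite(f"pics/a_{c}.png",f["img"][:,:,::-1])
    print(c,{k:(v.tolist() if hasattr(v,'tolist') else v) for k,v in f.items() if k!="img"})
    for n in ["stop_face","shaft_mid","push_face","leaf_edge","treadle_mid","rack","chute","spool","glue_tin","offcut"]:
        r=tip_of(c,n); print(c,n,[(d["centre"],round(d["score"],2)) for d in r[:2]])
E
```

```text
pics
{'clock': 0.0, 'q': array([ 1.14478954e+00,  3.26913351e-01, -1.93588327e-01,  1.05198809e+00,
        2.71803213e-06,  1.43662426e+00]), 'joint_velocities': array([ 5.14108460e-04,  7.39333694e-04, -1.13673881e-03, -8.14953420e-04,
        6.50245277e-05, -1.31095404e-03]), 'tau': array([ 7.51549323e-04, -4.43402874e+01,  2.62437075e+01,  1.55743794e-02,
       -1.74745833e-04,  2.53601470e-06]), 'position': array([0.15797343, 0.52622264, 0.23051677]), 'eef_rot': array([ 2.52017534e+00,  1.87434794e+00, -2.32906612e-03]), 'contact_force': array([ 0.73830066, -0.50174689, -0.15457043]), 'wrist_torque': array([-0.02645234, -0.00494707, -0.00796149]), 'finger_gap': 0.9988395002090589}
scene {'fx': 464.24463268941645, 'fy': 464.24463268941645, 'cx': 265.95241944920133, 'cy': 189.91421519307067, 'cam_to_world': [[-0.7074406187540594, 0.5591448861329792, -0.432301708588124, 1.061735957418604], [0.7066931220653496, 0.5504268007923854, -0.44453927632436346, 0.5041483872860593], [-0.010611416606780106, -0.6199897848197158, -0.7845381217995719, 0.9882815705048463], [0.0, 0.0, 0.0, 1.0]]}
[... 1342 characters left out ...]
96354542, 'fy': 297.3186396354542, 'cx': 254.74517678042523, 'cy': 187.8369413427512, 'T_tool_cam': [[0.9999995241102303, -0.0009659638237327767, 0.00013672309316314636, -2.9062844336458227e-05], [0.0008879295425552542, 0.9592223331301694, 0.2826512466016055, -0.07203996562704082], [-0.00040417872336697195, -0.2826509906902952, 0.9592227343538903, -0.14202819682355347], [0.0, 0.0, 0.0, 1.0]]}
wrist stop_face []
wrist shaft_mid [([73.2, 378.9], 0.69)]
wrist push_face []
wrist leaf_edge [([129.2, 370.3], 0.55)]
wrist treadle_mid []
wrist rack [([94.9, 359.4], 0.62)]
wrist chute []
wrist spool []
wrist glue_tin [([105.2, 332.2], 0.57)]
wrist offcut [([40.5, 317.7], 0.43), ([93.6, 361.4], 0.18)]
```

View pics/a_scene.png

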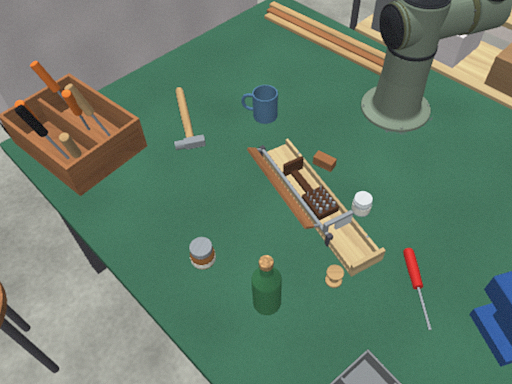

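View pics/a_top.png

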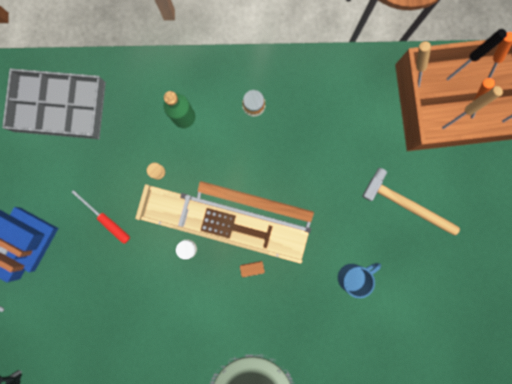

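```bash
cat > h.py <<'E'
import numpy as np, cv2
from scipy.spatial.transform import Rotation as R
from scipy.optimize import least_squares
def proj(f,P,pose=None):
    P=np.atleast_2d(P)
    if "cam_to_world" in f:
        T=np.array(f["cam_to_world"]); c=(P-T[:3,3])@T[:3,:3]
        return np.c_[f["fx"]*c[:,0]/c[:,2]+f["cx"], f["fy"]*c[:,1]/c[:,2]+f["cy"]]
    W=np.eye(4);W[:3,:3]=R.from_rotvec(pose[1]).as_matrix();W[:3,3]=pose[0]
    T=W@np.array(f["T_tool_cam"]); c=(P-T[:3,3])@T[:3,:3]
    rh=np.hypot(c[:,0],c[:,1])+1e-9; th=np.arctan2(rh,c[:,2])
    return np.c_[f["fx"]*th*c[:,0]/rh+f["cx"], f["fy"]*th*c[:,1]/rh+f["cy"]]
def ch2w(p,P):
    P=np.atleast_2d(np.array(P,float)); c,s=np.cos(p[2]),np.sin(p[2])
    return np.c_[p[0]+c*P[:,0]-s*P[:,1], p[1]+s*P[:,0]+c*P[:,1], P[:,2]]
def rotv(yaw): # tool x = chute y, tool z down
    x=[-np.sin(yaw),np.cos(yaw),0]; z=[0,0,-1.]
    return R.from_matrix(np.array([x,np.cross(z,x),z]).T).as_rotvec()
# chute points, m
PT={"stop_face":(.2,0,.025),"shaft_mid":(-.0605,-.043,.032),"leaf_edge":(.09,.010,.022),"treadle_mid":(-.078,-.078,.052),"chute":(0,0,0)}
E
python3 - <<'E'
from cell import *
from h import *
fs={c:grab_frame(c) for c in ["scene","top"]}
obs=[("scene","stop_face",366.5,257.7),("scene","shaft_mid",295.7,188.7),("scene","leaf_edge",338.6,226.1),("scene","treadle_mid",277,185.1),("scene","chute",316.8,206.4),
("top","stop_face",146.1,199.7),("top","shaft_mid",245.1,213),("top","leaf_edge",184.8,215.9),("top","treadle_mid",256.5,200.2),("top","chute",222.3,219.6)]
def res(p): return np.concatenate([proj(fs[c],ch2w(p,PT[n]))[0]-[u,v] for c,n,u,v in obs])
r=least_squares(res,[.42,.05,1.4],loss="soft_l1"); p=r.x; print(p)
for o,e in zip(obs,res(p).reshape(-1,2)): print(o[:2],e.round(1))
rv=rotv(p[2]); t=ch2w(p,(-.03,0,.33))[0]
print(t,ik(t,rv), [ik(ch2w(p,(x,-.039,.005))[0],rv) for x in (-.18,.01)])
movep(t,rv)
s=get_state(); f=grab_frame("wrist"); cv2.imwrite("pics/b_w.png",f["img"][:,:,::-1]); 
np.save("pose_b.npy",np.r_[s["position"],s["eef_rot"]])
print(s["clock"],s["position"],s["contact_force"])
for n in list(PT)+["push_face","rack"]:
    d=tip_of("wrist",n); print(n,[(x["centre"],round(x["score"],2)) for x in d[:2]], proj(f,ch2w(p,PT[n]),(s["position"],s["eef_rot"])).round(1) if n in PT else "")
# overlay
im=f["img"][:,:,::-1].copy()
def poly(P):
    q=proj(f,ch2w(p,P),(s["position"],s["eef_rot"])); cv2.polylines(im,[np.int32(q*16)],False,(0,0,255),1,cv2.LINE_AA,4)
for y in(-.045,-.037,.037,.045): poly([(x,y,.025) for x in np.linspace(-.235,.2,30)])
cv2.imwrite("pics/b_w2.png",im)
E
```

```text
[0.46043187 0.08096924 1.28348593]
('scene', 'stop_face') [-2.1  2.4]
('scene', 'shaft_mid') [-3.2  0.7]
('scene', 'leaf_edge') [ 2.7 -1. ]
('scene', 'treadle_mid') [ 0.7 -0. ]
('scene', 'chute') [1.1 0.1]
('top', 'stop_face') [0.8 0.9]
('top', 'shaft_mid') [ 1.  -1.4]
('top', 'leaf_edge') [ 1.  -0.4]
('top', 'treadle_mid') [-0.4 -0. ]
('top', 'chute') [-1.9  1.6]
[0.45193066 0.05219896 0.33      ] [-0.04750285  0.09667116 -0.23284136  1.24128381  0.         -1.33098879] [array([-0.38715723,  0.46108283, -0.69617115,  0.41354235,  0.        ,
       -1.67064316]), array([ 0.01178901,  0.52285401, -0.57044115,  0.47750117,  0.        ,
       -1.27169692])]
4.1 [0.45188369 0.05255811 0.32994234] [-0.82905459 -1.23934419 -1.01023623]
stop_face [([257.6, 282.3], 0.63)] [[254.7 279. ]]
shaft_mid [([224.8, 131.2], 0.88)] [[225.6 130.4]]
leaf_edge [([123.5, 254.4], 0.7), ([265.6, 223.2], 0.6)] [[260.8 222.2]]
treadle_mid [([201.1, 119.8], 0.96), ([256.6, 169.5], 0.64)] [[199.6 120. ]]
chute [([76.4, 167.8], 0.28)] [[254.6 165.6]]
push_face [([255.5, 75.3], 0.87), ([315.9, 93.5], 0.38)] 
rack [([256.0, 169.7], 0.57)]
```

View pics/b_w2.png

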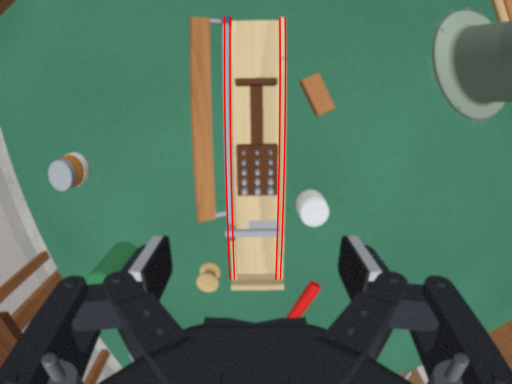

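View pics/b_w.png

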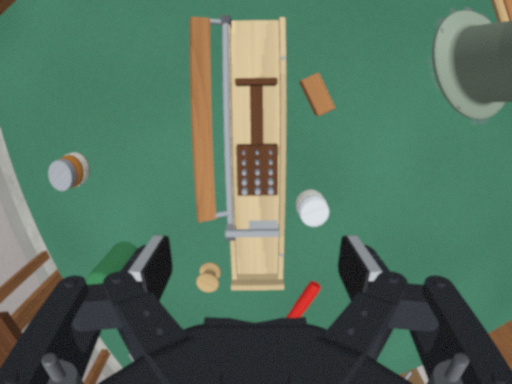

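```bash
python3 - <<'E'
from cell import *
from h import *
s=get_state(); pose=(s["position"],s["eef_rot"])
fs={c:grab_frame(c) for c in ["scene","top","wrist"]}
obs=[("scene","stop_face",366.5,257.7),("scene","shaft_mid",295.7,188.7),("scene","leaf_edge",338.6,226.1),("scene","treadle_mid",277,185.1),("scene","chute",316.8,206.4),
("top","stop_face",146.1,199.7),("top","shaft_mid",245.1,213),("top","leaf_edge",184.8,215.9),("top","treadle_mid",256.5,200.2),("top","chute",222.3,219.6),
("wrist","stop_face",257.6,282.3),("wrist","shaft_mid",224.8,131.2),("wrist","treadle_mid",201.1,119.8),("wrist","leaf_edge",265.6,223.2)]
res=lambda p: np.concatenate([proj(fs[c],ch2w(p,PT[n]),pose)[0]-[u,v] for c,n,u,v in obs])
p=least_squares(res,[.46,.08,1.28],loss="soft_l1").x; print(p); print(res(p)[-8:].round(1))
np.save("chute.npy",p)
# push face x
for nm,z,o in (("tip",.028,(255.5,75.3)),("topedge",.051,(256,77.5))):
    q=least_squares(lambda v: proj(fs["wrist"],ch2w(p,(v[0],v[1],z)),pose)[0]-o,[-.15,0]).x; print(nm,q)
q=least_squares(lambda v: proj(fs["scene"],ch2w(p,(v[0],v[1],.028)))[0]-(293.1,168.2),[-.15,0]).x; print("scene",q)
import cv2
def draw(c,name,sc,box):
    im=cv2.resize(fs[c]["img"][:,:,::-1],None,fx=sc,fy=sc,interpolation=cv2.INTER_CUBIC)
    def poly(P,col=(0,0,255)):
        q=(proj(fs[c],ch2w(p,P),pose)+.5)*sc; cv2.polylines(im,[np.int32(q*16)],False,col,1,cv2.LINE_AA,4)
    for y in(-.037,.037): poly([(x,y,.025) for x in np.linspace(-.235,.2,30)])
    poly([(.2,-.037,.044),(.2,.037,.044)]); poly([(-.235,-.045,.025),(-.235,.045,.025)])
    poly([(-.2285,-.066+.0,.052-.007),(.0725,-.066,.045)],(255,0,0)); poly([(-.2285,-.09,.059),(.0725,-.09,.059)],(255,0,0))
    poly([(-.162,-.03,.051),(-.162,.03,.051)],(0,255,0))
    x0,y0,x1,y1=[int(b*sc) for b in box]; cv2.imwrite(name,im[y0:y1,x0:x1])
draw("wrist","pics/c_w.png",2.2,(130,0,360,300-30))
draw("scene","pics/c_s.png",4,(220,125,400,275))
E
```

```text
[0.45901961 0.08171171 1.2933976 ]
[-0.8 -3.   1.5 -0.1 -0.8  1.1 -3.3 -0.7]
tip [-0.14292069  0.00108305]
topedge [-0.13765182  0.00167675]
scene [-0.12641434 -0.0026896 ]
```

```bash
python3 -c "
import cv2;print(cv2.imread('pics/c_w.png').shape,cv2.imread('pics/c_s.png').shape)"
```

```text
(594, 506, 3) (600, 720, 3)
```

View pics/c_w.png

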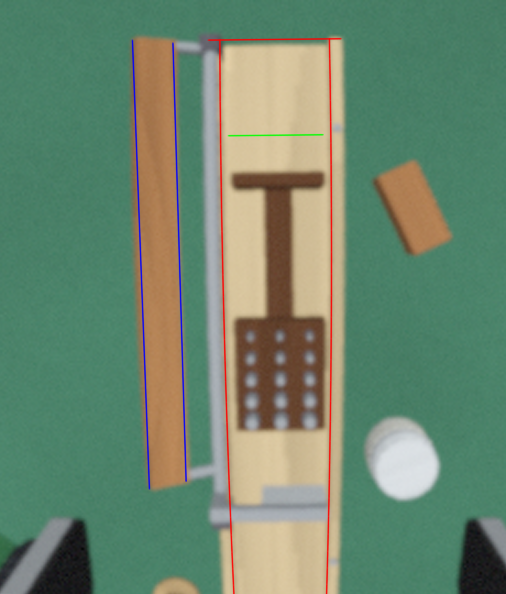

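View pics/c_s.png

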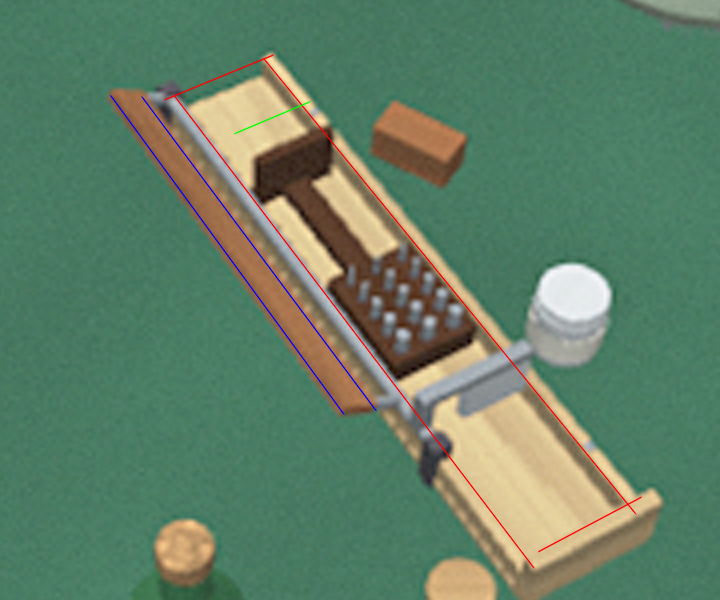

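```bash
python3 - <<'E'
from cell import *
from h import *
p=np.array([.4593,.0815,1.290]); np.save("chute.npy",p)
rv=rotv(p[2])
movep(ch2w(p,(-.166,-.039,.13))[0],rv)
move_l(ch2w(p,(-.166,-.039,.075))[0],.12)
s=get_state(); f0=s["contact_force"]; print(s["clock"],s["position"],f0)
for c in ["scene","wrist"]:
    f=grab_frame(c); cv2.imwrite(f"pics/d_{c}.png",cv2.resize(f["img"][:,:,::-1],None,fx=1.5,fy=1.5)[:, :])
E
```

```text
6.225 [ 0.4515145  -0.08864317  0.07575297] [-0.91434138 -0.43936566  0.85307175]
```

View pics/d_scene.png

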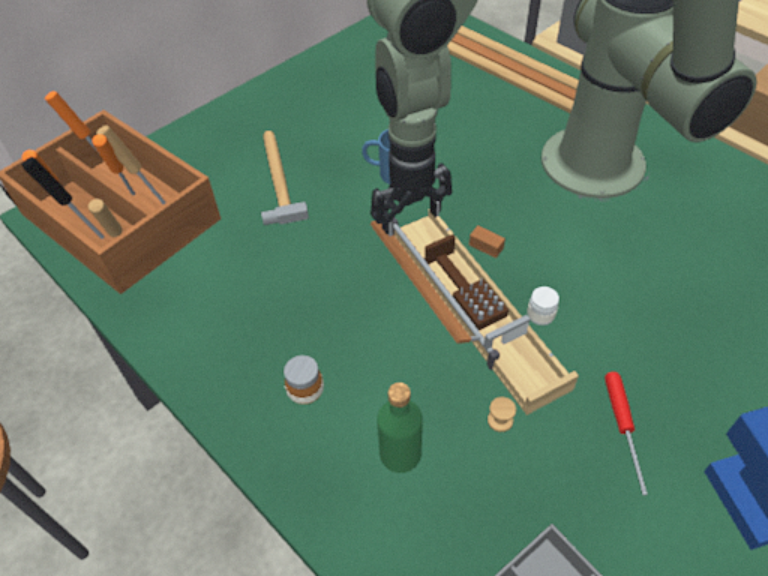

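View pics/d_wrist.png

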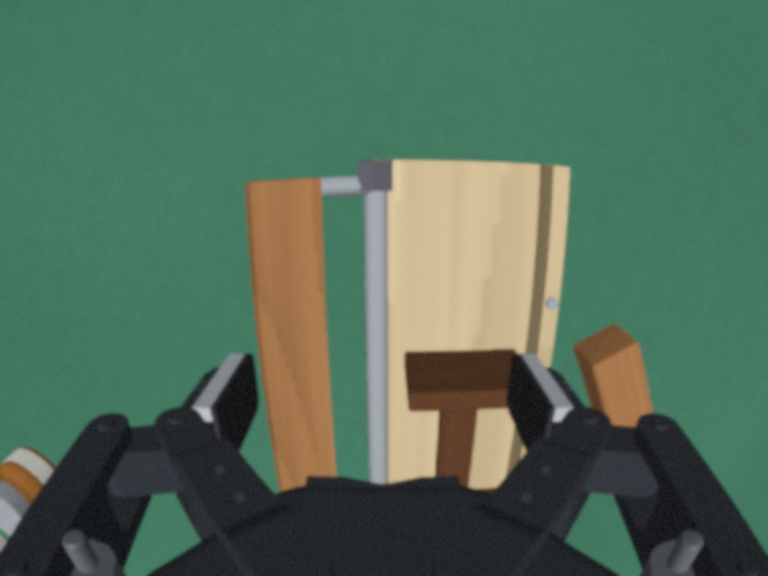

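```bash
python3 - <<'E'
from cell import *
from h import *
p=np.load("chute.npy")
s=get_state(); pose=(s["position"],s["eef_rot"]); f=grab_frame("wrist")
M=R.from_rotvec(pose[1]).as_matrix()
for x in (-.057,-.0425,.0425,.057):
  for y in (-.011,.011):
    for z in (-.013,): print(x,y,(proj(f,pose[0]+M@np.array([x,y,z]),pose)[0]*1.5).round(0))
for n in ("push_face","rack","shaft_mid","treadle_mid"):
    print(n,[(np.array(d["centre"])*1.5,d["score"]) for d in tip_of("wrist",n)[:2]])
d=tip_of("wrist","push_face")[0]["centre"]
print(least_squares(lambda v: proj(f,ch2w(p,(v[0],v[1],.028)),pose)[0]-d,[-.14,0]).x)
for z,o in ((.051,(460/1.5,388/1.5)),(.006,(460/1.5,351/1.5))): print(z,least_squares(lambda v: proj(f,ch2w(p,(v[0],v[1],z)),pose)[0]-o,[-.14,0]).x)
for nm,P in (("entryR",(-.235,.037,.025)),("shaftblk",(-.235,-.049,.04)),("treadle outer end",(-.2285,-.09,.059))): print(nm,proj(f,ch2w(p,P),pose)[0]*1.5)
E
```

```text
-0.057 -0.011 [211. 347.]
-0.057 0.011 [221. 403.]
-0.0425 -0.011 [252. 348.]
-0.0425 0.011 [259. 405.]
0.0425 -0.011 [511. 348.]
0.0425 0.011 [504. 405.]
0.057 -0.011 [552. 347.]
0.057 0.011 [543. 403.]
push_face [(array([465. , 365.7]), 0.97)]
rack []
shaft_mid [(array([ 37.05, 469.8 ]), 0.59), (array([379.05, 492.75]), 0.58)]
treadle_mid [(array([308.55, 489.45]), 0.7)]
[-1.39436135e-01 -4.77459640e-05]
0.051 [-0.14038726 -0.00618753]
0.006 [-0.13693465  0.00116576]
entryR [553.49588084 165.9001933 ]
shaftblk [359.17112259 160.59345547]
treadle outer end [245.17413666 182.66996004]
```

```bash
python3 - <<'E'
from cell import *
from h import *
p=np.load("chute.npy")
for z in (.055,.035,.018,.008):
    move_l(ch2w(p,(-.166,-.039,z))[0],.06)
    s=get_state(); print(s["clock"],s["position"].round(4),s["contact_force"].round(2),s["finger_gap"])
for c in ["scene","top","wrist"]:
    f=grab_frame(c); 
    if c=="scene": cv2.imwrite(f"pics/e_{c}.png",cv2.resize(f["img"][120:280,210:400,::-1],None,fx=3.5,fy=3.5))
    else: cv2.imwrite(f"pics/e_{c}.png",f["img"][:,:,::-1])
    print(c,[(d["centre"],d["score"]) for d in tip_of(c,"leaf_edge")[:2]])
E
```

```text
7.1083 [ 0.4502 -0.0886  0.0544] [-0.59 -1.1   0.58] 1.002428583297496
7.5917 [ 0.4503 -0.0887  0.0347] [-1.87  0.29  2.58] 1.0024025925484297
8.025 [ 0.4511 -0.0889  0.0178] [ 3.17 -0.73  2.63] 0.996426781600992
8.3417 [ 0.4501 -0.0886  0.0078] [ 0.22 -0.2   3.42] 0.999990815005884
scene [([341.0, 218.3], 0.87)]
top [([186.1, 211.8], 0.61)]
wrist []
```

View pics/e_scene.png

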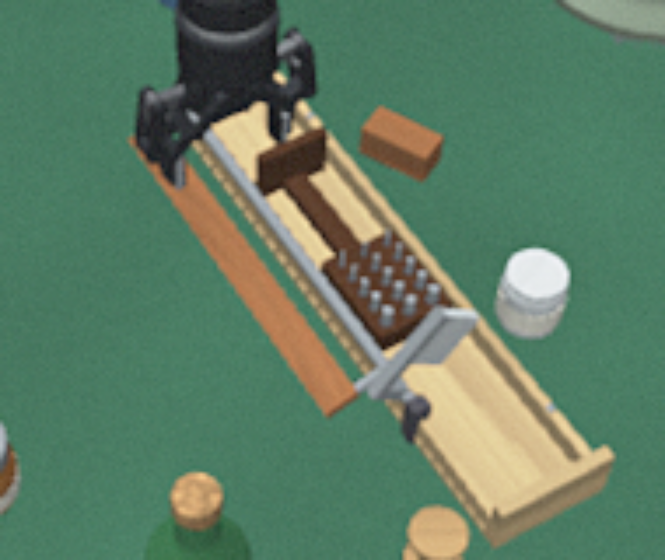

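View pics/e_wrist.png

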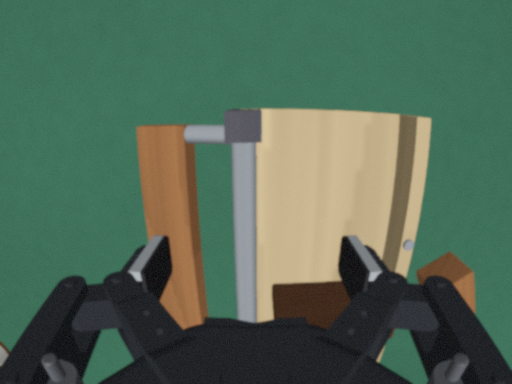

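```bash
python3 - <<'E'
from cell import *
from h import *
p=np.load("chute.npy"); f=grab_frame("scene"); t=grab_frame("top")
for g in (0,.4,.5,.6,.7,.75,.8,.85,.9,.95,1.0,1.047):
    a=np.arctan2(-.010,.053)+g; r=np.hypot(.053,.010)
    P=ch2w(p,(.09,-.043+r*np.cos(a),.032+r*np.sin(a))); print(g,proj(f,P)[0].round(1),proj(t,P)[0].round(1))
# leaf corners at several angles over picture
sc=5; im=cv2.resize(f["img"][:,:,::-1],None,fx=sc,fy=sc,interpolation=cv2.INTER_CUBIC)
for g,col in ((.75,(0,0,255)),(.93,(0,255,0))):
    for x in (.086,.094):
        Q=[]
        for y,z in ((.030,-.010),(.076,-.010),(.076,.030),(.030,.030),(.030,-.010)):
            Q.append((x,-.043+y*np.cos(g)-z*np.sin(g),.032+y*np.sin(g)+z*np.cos(g)))
        cv2.polylines(im,[np.int32((proj(f,ch2w(p,Q))+.5)*sc*16)],False,col,1,cv2.LINE_AA,4)
cv2.imwrite("pics/e2.png",im[190*sc:260*sc,300*sc:375*sc])
E
```

```text
0 [342.  224.8] [185.6 216.2]
0.4 [342.9 220. ] [184.3 216. ]
0.5 [342.7 219. ] [184.1 215.4]
0.6 [342.3 218.2] [183.9 214.7]
0.7 [341.7 217.4] [183.9 213.7]
0.75 [341.3 217.1] [183.9 213.2]
0.8 [340.9 216.8] [183.9 212.6]
0.85 [340.5 216.6] [183.9 212. ]
0.9 [340.  216.4] [184.  211.3]
0.95 [339.5 216.2] [184.  210.6]
1.0 [338.9 216.1] [184.1 209.9]
1.047 [338.3 216. ] [184.2 209.1]
```

View pics/e2.png

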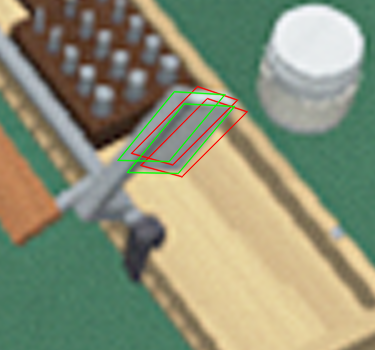

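```bash
python3 - <<'E'
from cell import *
from h import *
p=np.load("chute.npy")
def st(): 
    s=get_state(); print(round(s["clock"],2),s["position"].round(4),s["contact_force"].round(2))
move_l(ch2w(p,(-.166,-.039,.0045))[0],.04); st()
f=grab_frame("scene");sc=5
im=cv2.resize(f["img"][:,:,::-1],None,fx=sc,fy=sc,interpolation=cv2.INTER_CUBIC); cv2.imwrite("pics/f1.png",im[190*sc:260*sc,300*sc:375*sc])
print(tip_of("scene","leaf_edge")[:1])
move_l(ch2w(p,(-.11,-.039,.0045))[0],.05); st()
f=grab_frame("scene"); cv2.imwrite("pics/f2.png",cv2.resize(f["img"][120:280,210:400,::-1],None,fx=3.5,fy=3.5))
E
```

```text
8.99 [ 0.451  -0.0888  0.0045] [ 0.57 -0.38  3.89]
[{'centre': [335.3, 219.3], 'score': 0.75}]
10.36 [ 0.4664 -0.0352  0.0046] [-1.42 -4.59  3.95]
```

View pics/f1.png

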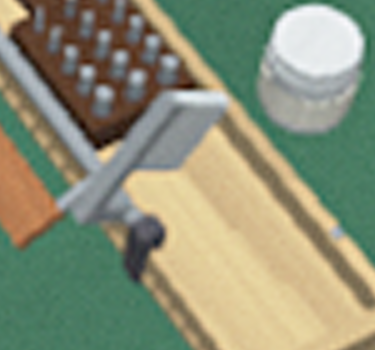

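View pics/f2.png

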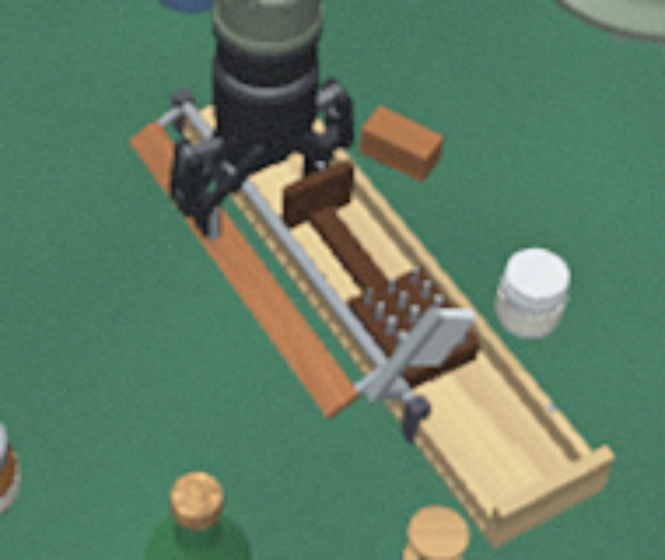

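```bash
python3 - <<'E'
from cell import *
from h import *
p=np.load("chute.npy"); c,s_=np.cos(p[2]),np.sin(p[2])
def st(): 
    s=get_state(); q=s["position"]-[p[0],p[1],0]; F=s["contact_force"]
    print(round(s["clock"],2),"chute x",round(c*q[0]+s_*q[1],4),"z",round(q[2],4),"Fx,Fy,Fz chute",round(c*F[0]+s_*F[1],2),round(-s_*F[0]+c*F[1],2),round(F[2],2))
st()
for x in (-.07,-.03,-.005):
    print(move_l(ch2w(p,(x,-.039,.0045))[0],.06,until_force=12)); st()
f=grab_frame("scene"); cv2.imwrite("pics/g1.png",cv2.resize(f["img"][120:280,210:400,::-1],None,fx=3.5,fy=3.5))
print(move_l(ch2w(p,(.018,-.039,.0045))[0],.03,until_force=7)); st()
f=grab_frame("scene"); cv2.imwrite("pics/g2.png",cv2.resize(f["img"][120:280,210:400,::-1],None,fx=3.5,fy=3.5))
E
```

```text
10.41 chute x -0.1102 z 0.0047 Fx,Fy,Fz chute -4.75 -0.84 4.45
False
11.22 chute x -0.0698 z 0.0046 Fx,Fy,Fz chute -4.11 -0.6 4.41
False
12.04 chute x -0.0303 z 0.0045 Fx,Fy,Fz chute -4.18 -1.36 6.48
False
12.61 chute x -0.0049 z 0.0045 Fx,Fy,Fz chute -3.48 -1.0 2.97
True
13.2 chute x 0.008 z 0.0045 Fx,Fy,Fz chute -0.73 1.16 4.87
```

View pics/g2.png

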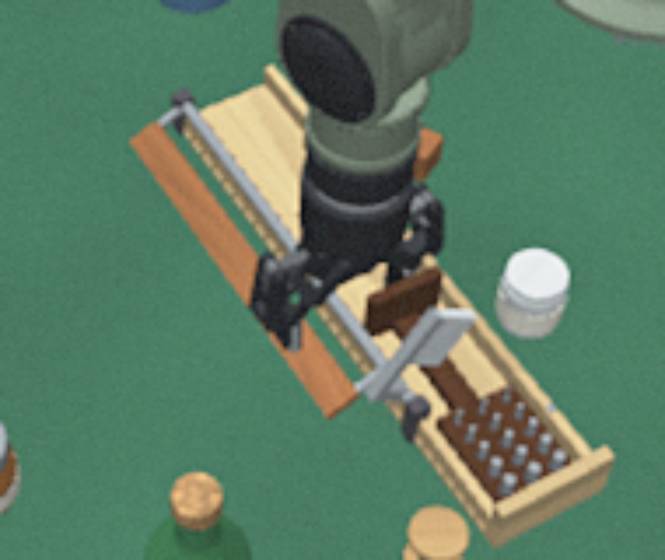

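```bash
python3 - <<'E'
from cell import *
from h import *
p=np.load("chute.npy"); c,s_=np.cos(p[2]),np.sin(p[2])
def st(): 
    s=get_state(); q=s["position"]-[p[0],p[1],0]; F=s["contact_force"]
    print(round(s["clock"],2),"chute x",round(c*q[0]+s_*q[1],4),"z",round(q[2],4),"F",round(c*F[0]+s_*F[1],2),round(-s_*F[0]+c*F[1],2),round(F[2],2))
print(move_l(ch2w(p,(.020,-.039,.0045))[0],.02,until_force=12)); st()
f=grab_frame("scene"); cv2.imwrite("pics/h1.png",cv2.resize(f["img"][190:270,300:400,::-1],None,fx=6,fy=6,interpolation=cv2.INTER_CUBIC))
f=grab_frame("top"); cv2.imwrite("pics/h2.png",cv2.resize(f["img"][160:280,120:280,::-1],None,fx=4.5,fy=4.5,interpolation=cv2.INTER_CUBIC))
E
```

```text
True
13.57 chute x 0.0077 z 0.0046 F -1.44 0.58 4.11
```

View pics/h1.png

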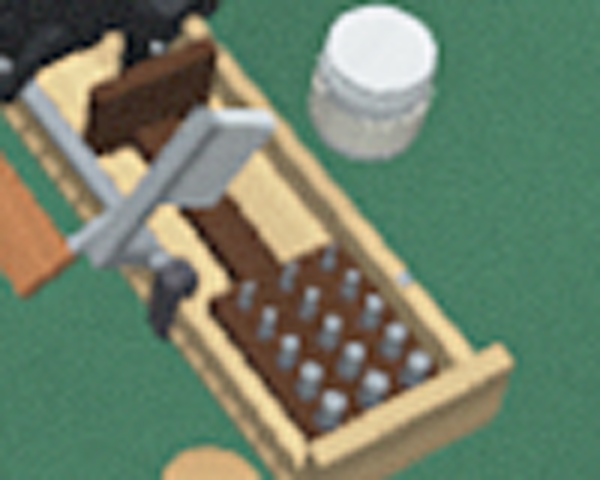

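View pics/h2.png

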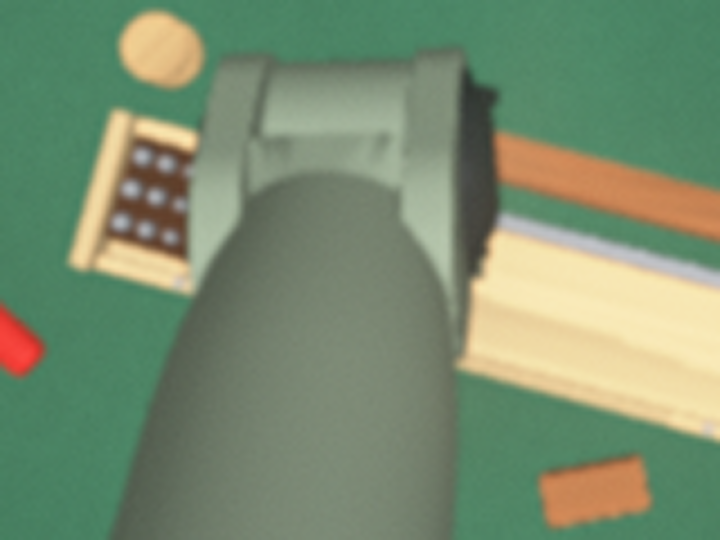

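```bash
python3 - <<'E'
from cell import *
from h import *
p=np.load("chute.npy"); rv=rotv(p[2])
move_l(ch2w(p,(-.006,-.039,.0045))[0],.04)
move_l(ch2w(p,(-.006,-.039,.075))[0],.06)
move_l(ch2w(p,(-.006,-.039,.16))[0],.12)
move_l(ch2w(p,(.03,-.039,.33))[0],.15)
s=get_state();print(s["clock"],s["contact_force"]); pose=(s["position"],s["eef_rot"])
w=grab_frame("wrist"); cv2.imwrite("pics/i_w.png",cv2.resize(w["img"][:,:,::-1],None,fx=1.5,fy=1.5))
f=grab_frame("scene"); cv2.imwrite("pics/i_s.png",cv2.resize(f["img"][120:280,210:400,::-1],None,fx=4,fy=3.75,interpolation=cv2.INTER_CUBIC))
for c,fr in (("wrist",w),("scene",f)):
  for n,z in (("push_face",.028),("rack",.006),("leaf_edge",.022)):
    d=tip_of(c,n)[:1]
    if d: print(c,n,d[0]["score"],least_squares(lambda v: proj(fr,ch2w(p,(v[0],v[1],z)),pose)[0]-d[0]["centre"],[.1,0]).x.round(4))
E
```

```text
17.65 [ 0.47292893  0.21351583 -0.22019385]
wrist push_face 0.82 [ 0.0188 -0.003 ]
wrist rack 0.67 [ 0.1643 -0.0005]
wrist leaf_edge 0.81 [0.0867 0.0149]
scene push_face 0.58 [ 0.0149 -0.0043]
scene rack 0.83 [0.1564 0.0006]
scene leaf_edge 0.82 [0.0939 0.0068]
```

View pics/i_w.png

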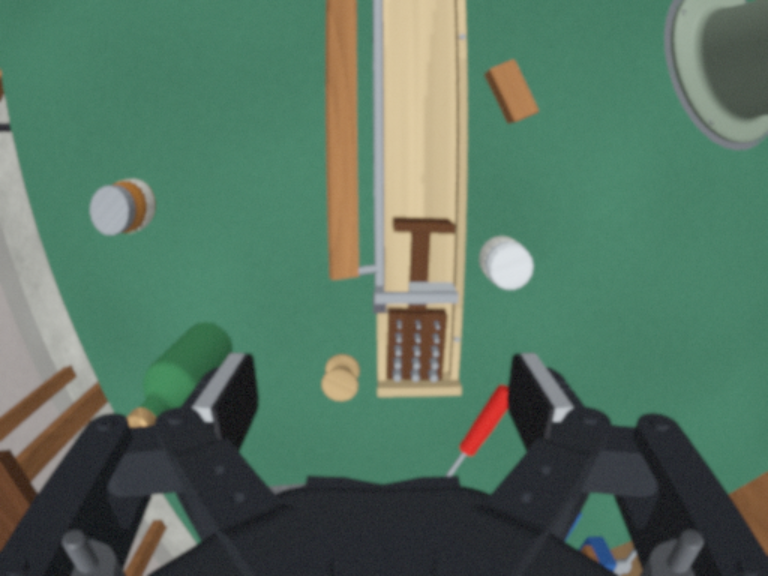

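View pics/i_s.png

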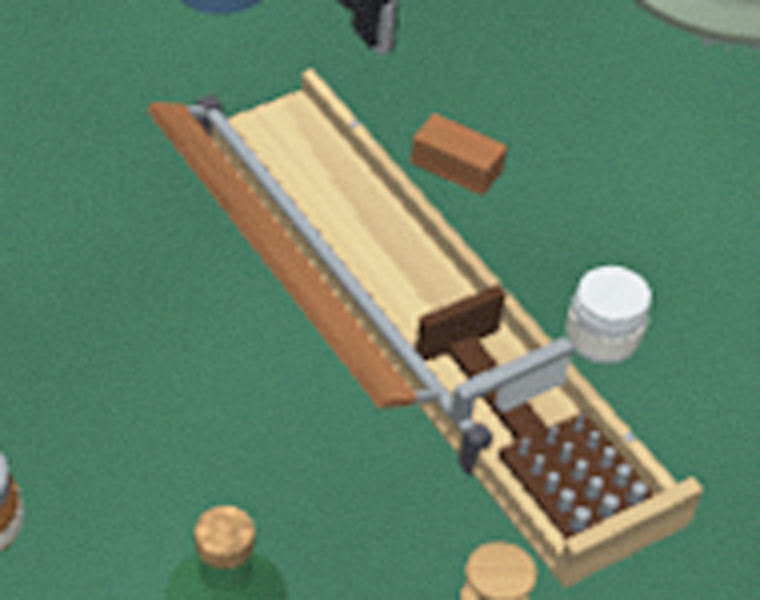

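The pictures show the gate shut over the stem. In the wrist view the bits sit against the stop at about (415, 380). The bystanders in view have not moved.

```bash
python3 -c "
from cell import *
sign_off(); print(get_state()['clock'])"
```

```text
the job is handed in; nothing more can be done
the job is handed in; nothing more can be done
```

The job is done and handed in: the rack is against the end stop and the gate is shut behind the drill bits.

**What I did:** One fingertip pressed the treadle down with about 3–6 N. The pictures put the gate between 0.8 and 1.0 rad up. The other finger pushed the rack's rear board along the chute with about 4 N, under the gate, until the rack met the stop with the fingertip centre at chute x = +8 mm (about +9 expected). A second light push moved it no further. I then backed the finger off the board, lifted to let go of the treadle, and moved the arm clear at about 17.7 s on the clock.

**Last checks:**
- **Rack:** the two cameras put the rack's origin at chute x = +156 and +164 mm (target +160). The push board's rear face is at +15 and +19 mm (target +20).
- **Gate:** it is back at its shut position, over the stem.
- **Bystanders:** the ones in the last pictures stand where they were. I did not re-check the hammer or the mug; the arm passed near the mug but never reached down to it.

**Uncertain:**
- The camera measurements differ by up to 8 mm, so I took the contact with the stop as the better evidence of seating.
- I judged the gate's height and its clearance over the bits only from pictures and geometry. I saw no sign of contact in them or in the forces.

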